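Shut the tube caps in one pass and start the dry-block heater

TASK

The five tubes in the dry-block heater stand with their blue flip caps open, each hinged on the heater's left: run the fingertips lightly along the row in one pass from the leftmost tube to the rightmost (left and right as seen from the control panel), folding each cap over and pressing it fully shut in turn, and keep the tips close over the row until the last one is shut. Only then press the green start button all the way in, let it go and draw back clear. Do not lift, tip or shift the heater, and leave everything else as it stands.

Things in the scene. Friction and masses are not known exactly. Their poses are not given: they have to be found in the camera images.
- heater: white dry-block heater, 175 x 250 mm, about 2.4 kg, loose on rubber feet; origin under its middle, x to its back, y to its left end seen from the control panel at its front (facing the robot at zero yaw). Five tubes in a row parallel to y at x = 20 mm, 38 mm apart, rims at z = 86 mm, in an aluminium block with its surface at z = 74 mm. Open caps reach z = 113 mm; nothing on it is higher
- tube_1 (a point): fixed point on the heater: middle of the top of tube 1's cap when shut, on the tube's axis, 89 mm above the worktop. Tube 1 is the leftmost (+y end of the row), tube 5 the rightmost. Each hinge line lies 11.5 mm from this point towards +y and 3 mm below it; the tab of the shut cap ends 15.5 mm from it towards -y
- tube_2 (a point): fixed point on the heater: middle of the top of tube 2's cap when shut, on the tube's axis, 89 mm above the worktop
- tube_3 (a point): fixed point on the heater: middle of the top of tube 3's cap when shut, on the tube's axis, 89 mm above the worktop
- tube_4 (a point): fixed point on the heater: middle of the top of tube 4's cap when shut, on the tube's axis, 89 mm above the worktop
- tube_5 (a point): fixed point on the heater: middle of the top of tube 5's cap when shut, on the tube's axis, 89 mm above the worktop
- cap_1 (a joint): hinged flip cap of tube 1, blue, 20 mm wide; angle in rad: 0 = fully shut on the tube, grows as it opens; it stands open at 1.0 to 1.5 at the start (1.57 = upright), stop at 1.9. It stays where it is left and about 0.3 N at its tab moves it. A tip dragged along below the top of the shut caps can catch at the next hinge and shift the heater
- cap_2 (a joint): hinged flip cap of tube 2, blue, 20 mm wide; angle in rad: 0 = fully shut on the tube, grows as it opens; it stands open at 1.0 to 1.5 at the start (1.57 = upright), stop at 1.9. It stays where it is left and about 0.3 N at its tab moves it
- cap_3 (a joint): hinged flip cap of tube 3, blue, 20 mm wide; angle in rad: 0 = fully shut on the tube, grows as it opens; it stands open at 1.0 to 1.5 at the start (1.57 = upright), stop at 1.9. It stays where it is left and about 0.3 N at its tab moves it
- cap_4 (a joint): hinged flip cap of tube 4, blue, 20 mm wide; angle in rad: 0 = fully shut on the tube, grows as it opens; it stands open at 1.0 to 1.5 at the start (1.57 = upright), stop at 1.9. It stays where it is left and about 0.3 N at its tab moves it
- cap_5 (a joint): hinged flip cap of tube 5, blue, 20 mm wide; angle in rad: 0 = fully shut on the tube, grows as it opens; it stands open at 1.0 to 1.5 at the start (1.57 = upright), stop at 1.9. It stays where it is left and about 0.3 N at its tab moves it
- start_button_top (a point): middle of the top of the green round start button, 22 mm across, at the right of the sloped control panel, in the heater frame at x -66, y -70, z 77 mm. The panel and the button are tilted 0.26 rad towards the front (heater -x)
- start_button (a joint): travel of the start button in m: 0 out, 0.006 fully pressed, which takes 5 N; it springs back
- bench_timer: white bench timer with three keys, 66 x 66 x 19 mm, origin under its middle
- marker_pen: marker pen lying flat, 13 x 137 x 14 mm, long axis y, origin under its middle
- vial_1: small white vial, 12 mm across, 32 mm tall, standing in the blue cold block; origin under its middle
- vial_3: small vial with a blue cap, as vial_1
- vial_4: small white vial, as vial_1
- conical_tube_1: lying conical tube with an orange cap, 21 x 116 x 21 mm, long axis y, origin under its middle
- conical_tube_2: lying conical tube with a blue cap, 21 x 116 x 21 mm, long axis y, origin under its middle
- bottle_tae: white bottle with a blue cap, 68 mm across, 150 mm tall, origin under its middle

How it is judged:
By the outcome, as a careful person would: the job done as asked, in the order asked, and still so for the second after the job is handed in, with the robot touching nothing.
It also fails if it takes over 48 s, if anything falls off the work surface, if the arm or the gripper's body presses on something with over 40 N, if the wrist force passes 120 N, or if a joint passes its speed limit or range.

ROBOT

A 6-joint arm with a two-finger parallel gripper is mounted at the origin on a cart in front of the work surface, level with it; the furniture and walls round the work are solid. World frame = base frame: x ahead of the robot, y to its left, z up, the work surface at z = 0. Lengths are in m, angles in rad, forces in N, time in s.
With the tool pointing down it reaches from about 0.35 to 0.975 m from the base axis. Payload 4.9 kg.
Tool frame: the origin (TCP) lies between the finger pads, 19 mm behind the fingertips; this is the grasp point; z points along the fingers, y is the line along which they close (so a half turn about z gives the same grasp; the last joint's range is limited). The gripper opens to 85 mm and grips with 20 to 120 N. Pads are 22 mm wide; open, the fingers measure 114 mm over their backs; the gripper's body (76 mm by 85 mm) begins 54 mm behind the grasp point. The pads swing forward as they close: fully open they stand 13 mm farther back than shut.
Start: joints at [0.989, 0.053, 1.613, -0, 1.476, -0.119], TCP at [0.279, 0.559, 0.25] pointing down, gripper open.
Joint ranges: [-3.01, 3.01], [-1.01, 2.22], [0.06, 2.58], [-1.02, 4.17], [0.09, 2.62], [-3.14, 3.14]. Speed limits (rad/s): [2.57, 2.57, 3.14, 3.14, 3.14, 3.14].

INTERFACE

Orientations are given as a rotation vector (axis times angle).
In Python, from station import ctrl, optics gives the robot as it stands.
- The arm moves only by the shell command python3 -m handwheel 'ROWS' [OPENING] [FORCE]. ROWS is JSON, a list of rows, each an object of numbers: "tx", "ty", "tz": the shift along the tool's x, y, z in mm; "roll": the turn about the tool's z in rad. A call has 1 to 12 rows; each row shifts and turns the commanded pose from where the row before left it, along the tool's axes as they then stand; what a row does not reach is not made up. A row lasts 1/12 s, in which the tool goes at most 41.7 mm and 7.16 degrees, less where a joint would pass 70% of its speed; a pose out of reach is approached as far as the arm can. A call with a gripper value outside its range is refused whole. OPENING is the finger opening in mm, from 0 to 85.4, set as the call begins (- or left out, the last holds). The fingers move at their own pace and stop on an object; FORCE is the grip in N (left out, the last holds). Time passes only in rows, so rows that do not move let the fingers close. It gives the time, the measured TCP pose, the force, the opening and the grip force at its end, in the units of the state.
- ctrl.get_obs(): the state, without advancing time (a new reading comes with each control period).
- optics.get_image(name): name is "side" or "top"; returns (picture, depth): 420x560x3 uint8, red, green, blue; 420x560 float32, m along the optical axis (not along the pixel's ray), 0 where there is no reading.
- optics.camera_params(name): a dict with "mtx" (3x3 intrinsics, pixels), "k1" (the pictures are not rectified: a ray, as slopes to the right and down, at radius r is drawn at 1 + k1 r^2 times it, then the intrinsics apply), "extrinsics" (4x4, takes a point from camera to world coordinates). Camera axes: x right, y down, z forward; pixel columns grow to the right and rows downward; lengths in m; the calibration is good to about 2 mm. A picture is of the moment at which its call begins. camera_params takes no time and is no camera call.
- ctrl.finish_job(): hands the job in; it is judged then, once.
The state is a dict: "t": time; "q": joint angles; "dq": joint speeds; "effort": joint torques, N m; "tool_pos": TCP position; "tool_rot": TCP orientation; "contact_force": force on the tool from outside, world axes, zero at the start; "wrist_torque": the same for the moment, N m; "opening": finger opening in m; "grip_force": force on a finger pad.
Only numpy, scipy, OpenCV 4.12 (cv2) and the standard library are available. Lean on these libraries where they do the work, as an engineer would, in place of code of your own. Each camera call takes 0.05 s, during which the arm holds its last target. There are 200 camera calls.

## Working session

There is one attempt and no reset: what is moved stays moved. The work goes in short steps, Python scripts to look and compute and a shell command to move; the robot and the scene stay as the last step left them, time stands still between calls to the robot, and variables do not carry over. Pictures are saved under pics/ and viewed, at most 10 in all, crops included, and the job is handed in when it is done.

```bash
ls; mkdir -p pics; python3 - <<'E'
from station import ctrl, optics
import cv2,numpy as np
np.set_printoptions(precision=4,suppress=True)
for n in("top","side"):
    im,d=optics.get_image(n); cv2.imwrite(f"pics/{n}0.png",im[...,::-1]); np.savez(f"{n}0.npz",im=im,d=d)
    p=optics.camera_params(n); print(n,p)
print(ctrl.get_obs())
E
```

```text
pics
top {'mtx': array([[394.9872,   0.    , 289.1174],
       [  0.    , 394.9872, 212.2027],
       [  0.    ,   0.    ,   1.    ]]), 'k1': -0.02953898911357708, 'extrinsics': array([[ 0.0149, -0.9978,  0.0646,  0.4444],
       [-0.9998, -0.0139,  0.0173, -0.0371],
       [-0.0164, -0.0648, -0.9978,  1.0219],
       [ 0.    ,  0.    ,  0.    ,  1.    ]])}
side {'mtx': array([[399.2617,   0.    , 275.53  ],
       [  0.    , 399.2617, 211.5894],
       [  0.    ,   0.    ,   1.    ]]), 'k1': -0.11955798615119705, 'extrinsics': array([[ 0.8875, -0.2382,  0.3945,  0.1424],
       [-0.4608, -0.4565,  0.7611, -0.7773],
       [-0.0012, -0.8573, -0.5149,  0.6225],
       [ 0.    ,  0.    ,  0.    ,  1.    ]])}
{'t': 0.1, 'q': array([ 0.989 ,  0.0533,  1.6142,  0.    ,  1.476 , -0.119 ]), 'dq': array([ 0.0002,  0.0004, -0.0041, -0.0003, -0.0016, -0.0003]), 'effort': array([  0.    , -39.4901, -37.1367,  -0.0001,   0.0039,   0.    ]), 'tool_pos': array([0.2787, 0.5588, 0.2489]), 'tool_rot': array([-0.7204, -3.0572,  0.0028]), 'contact_force': array([-0.4804,  0.756 , -0.4623]), 'wrist_torque': array([-0.022 ,  0.0151, -0.0031]), 'grip_force': 0.0, 'opening': 0.08541243880547898}
```

View pics/top0.png

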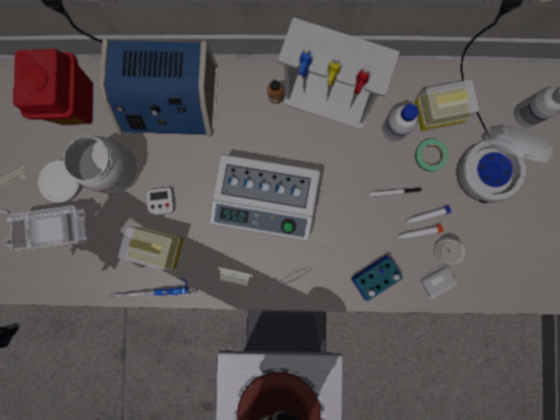

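View pics/side0.png

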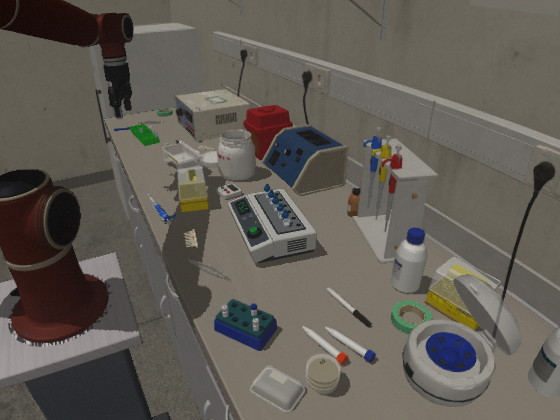

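The top view shows the heater at about (212-320, 155-240), with its tubes running from (233,182) to (303,193) and the green button at (288,226). It is yawed slightly clockwise. The side view shows the open blue caps around (265-300, 187-225).

```bash
cat > h.py <<'E'
import numpy as np,cv2
from station import ctrl, optics
np.set_printoptions(precision=4,suppress=True)
def rays(n,uv):
    p=optics.camera_params(n); E=p["extrinsics"]
    xy=cv2.undistortPoints(np.float64(uv).reshape(-1,1,2),p["mtx"],np.array([p["k1"],0,0,0])).reshape(-1,2)
    d=np.c_[xy,np.ones(len(xy))]@E[:3,:3].T
    return E[:3,3],d
def plane(n,uv,z):
    c,d=rays(n,uv); return c+d*((z-c[2])/d[:,2])[:,None]
def two(a,b):  # midpoint of rays top a, side b
    c1,d1=rays("top",[a]);c2,d2=rays("side",[b]);d1=d1[0];d2=d2[0]
    s=np.linalg.lstsq(np.c_[d1,-d2],c2-c1,rcond=None)[0]
    p,q=c1+s[0]*d1,c2+s[1]*d2; return (p+q)/2,np.linalg.norm(p-q)
def proj(n,P):
    p=optics.camera_params(n);Ei=np.linalg.inv(p["extrinsics"])
    return cv2.projectPoints(np.float64(P).reshape(-1,1,3),cv2.Rodrigues(Ei[:3,:3])[0],Ei[:3,3],p["mtx"],np.array([p["k1"],0,0,0]))[0].reshape(-1,2)
def cloud(n,d):
    v,u=np.mgrid[:420,:560]; c,r=rays(n,np.c_[u.ravel(),v.ravel()])
    return (c+r*d.ravel()[:,None]).reshape(420,560,3)
E
python3 - <<'E'
from h import *
for n,(x,y,w,h) in dict(top=(200,145,135,105),side=(215,175,110,95)).items():
    z=np.load(n+"0.npz"); im=z["im"]
    c=im[y:y+h,x:x+w,::-1]; c=cv2.convertScaleAbs(c,alpha=1.5)
    cv2.imwrite(f"pics/{n}crop.png",cv2.resize(c,None,fx=5.5,fy=5.5,interpolation=cv2.INTER_CUBIC))
    hsv=cv2.cvtColor(im,cv2.COLOR_RGB2HSV)
    P=cloud(n,z["d"])
    for name,lo,hi in(("green",(45,90,40),(85,255,255)),("blue",(100,90,50),(125,255,255))):
        m=np.zeros((420,560),np.uint8); m[y:y+h,x:x+w]=cv2.inRange(hsv,lo,hi)[y:y+h,x:x+w]
        k,l,s,ce=cv2.connectedComponentsWithStats(m)
        for i in range(1,k):
            if s[i,4]>6: print(n,name,s[i],ce[i],np.median(P[l==i],0), P[l==i][:,2].max(), plane(n,[ce[i]],.077 if name=="green" else .1)[0])
# outline by depth
z=np.load("top0.npz");P=cloud("top",z["d"])
m=((P[...,2]>.05)&(P[...,2]<.13)); m[:150]=0;m[250:]=0;m[:,:200]=0;m[:,335:]=0
m=cv2.morphologyEx(m.astype(np.uint8),cv2.MORPH_OPEN,np.ones((3,3)))
X=P[m>0][:,:2].astype(np.float32)
print(len(X),cv2.minAreaRect(X*1000))
E
```

```text
top green [283 222  11  10  86] [287.686  226.6279] [ 0.4702 -0.0184  0.0744] 0.08113171982847356 [ 0.4709 -0.0178  0.077 ]
top blue [228 177   3   6  15] [228.9333 179.6667] [0.5779 0.1214 0.1027] 0.11168683945401103 [0.579  0.1221 0.1   ]
top blue [243 180   4   6  17] [244.4706 182.5294] [0.5731 0.0847 0.1025] 0.11143801750451199 [0.5727 0.0851 0.1   ]
top blue [259 182   3   7  15] [259.9333 185.    ] [0.5661 0.048  0.1047] 0.11294646094893046 [0.5672 0.0485 0.1   ]
top blue [275 185   4   7  20] [276.55 187.85] [0.5606 0.0081 0.1026] 1.0219056259500918 [0.561  0.0093 0.1   ]
top blue [291 188   3   6  15] [291.9333 190.4   ] [ 0.5552 -0.0272  0.1023] 0.112580141284365 [ 0.5554 -0.027   0.1   ]
side green [237 201   9  11  30] [241.3333 205.4   ] [0.5008 0.1187 0.0656] 0.6225057128143331 [0.4927 0.1014 0.077 ]
side green [249 226   9   9  60] [253.0833 230.15  ] [ 0.4716 -0.0228  0.0749] 0.08030390495429318 [ 0.4703 -0.0241  0.077 ]
side blue [279 175  20  12 128] [289.0391 178.5781] [0.7133 0.227  0.0496] 0.07527275122010968 [0.6652 0.1446 0.1   ]
side blue [264 184  15  21 115] [271.1565 194.2435] [0.5734 0.0836 0.1012] 0.11421936440665847 [0.5746 0.0826 0.1   ]
side blue [277 203  12  16  89] [282.427  210.3483] [0.5601 0.0029 0.1006] 0.6225057128143331 [ 0.5611 -0.0076  0.1   ]
7214 ((543.417236328125, 40.260337829589844), (251.56820678710938, 175.0854034423828), 81.19979095458984)
```

View pics/topcrop.png

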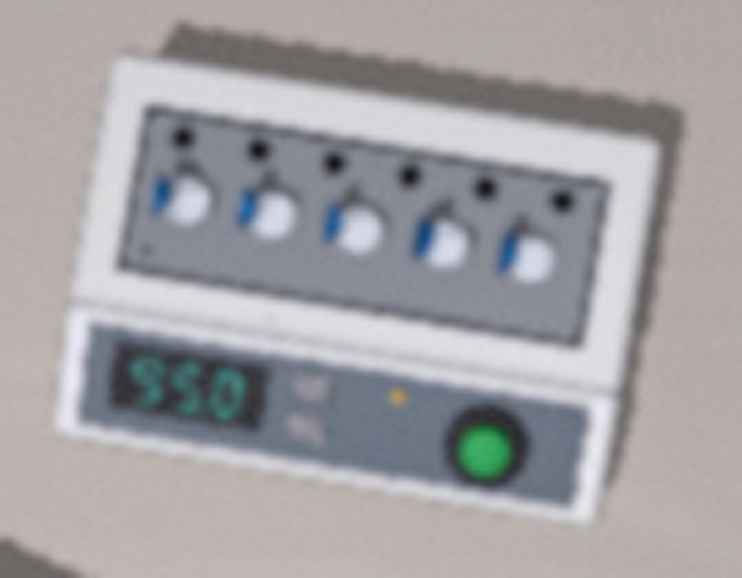

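View pics/sidecrop.png

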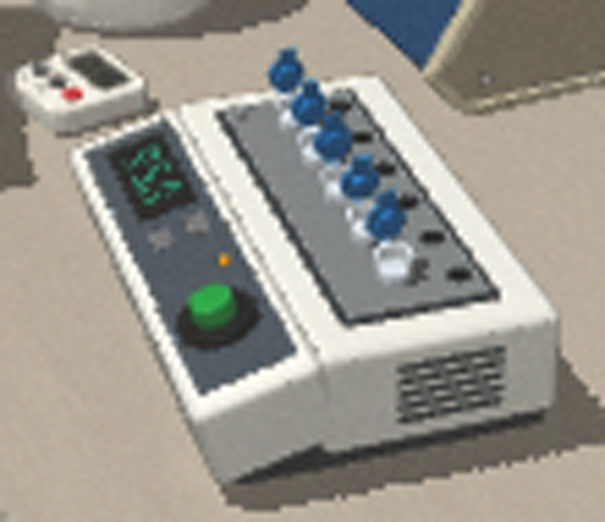

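The crops show five white rims from about (234,182) to (296,192) in top-image pixels. The blue caps stand upright on their left, and the button sits at (288,227). Next I'll check the heater pose against those rims and work out the moves.

```bash
cat > pose.py <<'E'
from h import *
from scipy.spatial.transform import Rotation as R
C=np.array([.5434,.0403]); yaw=-.1545
ex=np.array([np.cos(yaw),np.sin(yaw)]); ey=np.array([-ex[1],ex[0]])
def W(x,y): return C+(ex*x+ey*y)/1000
def H(p): d=(np.asarray(p)[:2]-C)*1000; return np.array([d@ex,d@ey])
def tool():
    o=ctrl.get_obs(); M=R.from_rotvec(o["tool_rot"]).as_matrix(); return o,M
E
python3 - <<'E'
from pose import *
print("tubes pred px",proj("top",[[*W(20,76-38*i),.086] for i in range(5)]))
im=np.load("top0.npz")["im"]; P=cloud("top",np.load("top0.npz")["d"])
hsv=cv2.cvtColor(im,cv2.COLOR_RGB2HSV); m=np.zeros((420,560),np.uint8)
uv=proj("top",[[*W(x,y),.08] for x,y in((8,92),(8,-92),(32,-92),(32,92))])
cv2.fillPoly(m,[np.int32(uv)],255)
w=(m>0)&(im.min(2)>120)&(hsv[...,1]<60)
k,l,s,ce=cv2.connectedComponentsWithStats(w.astype(np.uint8))
for i in range(1,k):
    if s[i,4]>8: p=plane("top",[ce[i]],.086)[0]; print(s[i,4],ce[i],p,H(p),np.median(P[l==i],0)[2])
for px in((287.7,226.6),):print("btn",H(plane("top",[px],.077)[0]),H(plane("side",[(253.1,230.2)],.077)[0]))
z=np.array([[np.median(P[int(v)-1:int(v)+2,int(u)-1:int(u)+2,2]) for u,v in [proj("top",[[*W(x,y),.08]])[0]]][0] for x,y in((20,115),(20,-115),(60,0),(-20,0),(-66,0),(-66,-90),(-80,-70),(-50,-70),(-66,-70)))
print("heights",z)
o,M=tool(); a=np.arctan2(M[1,1],M[0,1]); print("roll needed",-( (yaw+np.pi/2)-a), "axes",M)
t=W(20,112); d=np.array([*t,.20])-o["tool_pos"]
c=M.copy(); print("tool-axis move now",M.T@d*1000,"heaterframe",H(o["tool_pos"]))
E
```

```text
File "<stdin>", line 12
    z=np.array([[np.median(P[int(v)-1:int(v)+2,int(u)-1:int(u)+2,2]) for u,v in [proj("top",[[*W(x,y),.08]])[0]]][0] for x,y in((20,115),(20,-115),(60,0),(-20,0),(-66,0),(-66,-90),(-80,-70),(-50,-70),(-66,-70)))
                                                                                                                                                                                                                  ^
SyntaxError: closing parenthesis ')' does not match opening parenthesis '['
```

```bash
python3 - <<'E'
from pose import *
print("tubes pred px",proj("top",[[*W(20,76-38*i),.086] for i in range(5)]))
im=np.load("top0.npz")["im"]; P=cloud("top",np.load("top0.npz")["d"])
hsv=cv2.cvtColor(im,cv2.COLOR_RGB2HSV); m=np.zeros((420,560),np.uint8)
uv=proj("top",[[*W(x,y),.08] for x,y in((8,92),(8,-92),(32,-92),(32,92))])
cv2.fillPoly(m,[np.int32(uv)],255)
w=(m>0)&(im.min(2)>120)&(hsv[...,1]<60)
k,l,s,ce=cv2.connectedComponentsWithStats(w.astype(np.uint8))
for i in range(1,k):
    if s[i,4]>8: p=plane("top",[ce[i]],.086)[0]; print(s[i,4],ce[i],p,H(p),np.median(P[l==i],0)[2])
print("btn",H(plane("top",[(287.7,226.6)],.077)[0]),H(plane("side",[(253.1,230.2)],.077)[0]))
for x,y in((20,115),(20,-115),(60,0),(-20,0),(-66,0),(-66,-90),(-80,-70),(-50,-70),(-66,-70)):
    u,v=proj("top",[[*W(x,y),.08]])[0].astype(int); print((x,y),np.median(P[v-1:v+2,u-1:u+2,2]))
o,M=tool(); a=np.arctan2(M[1,1],M[0,1]); print("roll needed",-((yaw+np.pi/2)-a))
d=np.array([*W(20,112),.20])-o["tool_pos"]
print("tool-axis move now",M.T@d*1000,"heaterframe",H(o["tool_pos"]))
E
```

```text
tubes pred px [[233.9242 182.2989]
 [249.5135 184.9155]
 [265.1488 187.5418]
 [280.8258 190.177 ]
 [296.5401 192.8205]]
26 [234.1538 181.7308] [0.5762 0.1118 0.086 ] [21.4398 75.7   ] 0.07797968350143136
33 [249.5758 184.0303] [0.5711 0.0747 0.086 ] [22.1228 38.2268] 0.07864548583165609
33 [265.0606 186.9091] [0.5647 0.0375 0.086 ] [21.4624  0.4706] 0.0780277923115309
25 [281.08 189.68] [ 0.5585 -0.0009  0.086 ] [ 21.276  -38.3953] 0.07660462379750044
31 [296.6129 192.129 ] [ 0.5531 -0.038   0.086 ] [ 21.6618 -75.8938] 0.07834483851461782
btn [-62.599  -68.6028] [-62.3493 -75.1505]
(20, 115) 0.06932811518189297
(20, -115) 0.07045009152440052
(60, 0) 0.0727669983366388
(-20, 0) 0.07066336134869933
(-66, 0) 0.06003843586961466
(-66, -90) 0.05867061090337877
(-80, -70) 0.05953110666872097
(-50, -70) 0.0703302655285386
(-66, -70) 0.07517253484428266
roll needed -0.3083287797729186
tool-axis move now [-453.4074 -232.9068   49.1968] heaterframe [-341.3072  471.6015]
```

```bash
sed -i 's/^C=.*/C=np.array([.5434,.0403]); yaw=-.1545; C=C+.0012*np.array([np.cos(yaw),np.sin(yaw)])/' pose.py
cat > st.py <<'E'
from pose import *
o,M=tool(); print("t",o["t"],"H xy",H(o["tool_pos"]),"tipz",o["tool_pos"][2]*1000+19*M[2,2],"F",o["contact_force"],"yerr",np.arctan2(M[1,1],M[0,1])-yaw-np.pi/2,"op",o["opening"],"tilt",M[:,2])
E
python3 -m handwheel '[{"roll":-0.103},{"roll":-0.103},{"roll":-0.102},{"tx":-15,"ty":-15},{"tx":-15,"ty":-15},{"tx":-15,"ty":-15},{"tx":-15,"ty":-15},{"tx":-15,"ty":-15},{"tx":-15,"ty":-15},{"tx":-15,"ty":-15},{"tx":-15,"ty":-15}]' 0 20 && python3 -m handwheel '[{"tx":-15,"ty":-15},{"tx":-15,"ty":-15},{"tx":-15,"ty":-15},{"tx":-15,"ty":-15},{"tx":-15,"ty":-15},{"tx":-15,"ty":-15},{"tx":-15,"ty":-15},{"tx":-15,"ty":-15},{"tx":-15,"ty":-15},{"tx":-15,"ty":-15},{"tx":-15,"ty":-15},{"tx":-15,"ty":-15}]'; python3 st.py
```

```text
t 0.1 H xy [-342.5072  471.6015] tipz 229.86757271045263 F [-0.4804  0.756  -0.4623] yerr -0.3083287797729186 op 0.08541243880547898 tilt [-0.001  -0.0016 -1.    ]$[0]: bad value
```

```bash
python3 -m handwheel '[{"tx":0,"ty":0,"tz":0,"roll":-0.103},{"tx":0,"ty":0,"tz":0,"roll":-0.103},{"tx":0,"ty":0,"tz":0,"roll":-0.102}]' 0 20; python3 st.py
```

```text
t: 0.35
tool_pos: [0.2788, 0.5589, 0.2492]
tool_rot: [-0.235, -3.132, 0.002]
contact_force: [0.6, 0.0, 0.4]
opening: 0.0518
grip_force: 0.0
t 0.35 H xy [-342.4341  471.7553] tipz 230.20910591807856 F [0.6349 0.002  0.3632] yerr 0.004769703185163232 op 0.05177792119130348 tilt [-0.0007 -0.0011 -1.    ]
```

```bash
python3 -m handwheel '[{"tx":-15,"ty":-15,"tz":0,"roll":0},{"tx":-15,"ty":-15,"tz":0,"roll":0},{"tx":-15,"ty":-15,"tz":0,"roll":0},{"tx":-15,"ty":-15,"tz":0,"roll":0},{"tx":-15,"ty":-15,"tz":0,"roll":0},{"tx":-15,"ty":-15,"tz":0,"roll":0},{"tx":-15,"ty":-15,"tz":0,"roll":0},{"tx":-15,"ty":-15,"tz":0,"roll":0},{"tx":-15,"ty":-15,"tz":0,"roll":0},{"tx":-15,"ty":-15,"tz":0,"roll":0},{"tx":-15,"ty":-15,"tz":0,"roll":0},{"tx":-15,"ty":-15,"tz":0,"roll":0}]' 0 20; python3 st.py;  python3 -m handwheel '[{"tx":-15,"ty":-15,"tz":0,"roll":0},{"tx":-15,"ty":-15,"tz":0,"roll":0},{"tx":-15,"ty":-15,"tz":0,"roll":0},{"tx":-15,"ty":-15,"tz":0,"roll":0},{"tx":-15,"ty":-15,"tz":0,"roll":0},{"tx":-15,"ty":-15,"tz":0,"roll":0},{"tx":-15,"ty":-15,"tz":0,"roll":0},{"tx":-15,"ty":-15,"tz":0,"roll":0},{"tx":-15,"ty":-15,"tz":0,"roll":0},{"tx":-15,"ty":-15,"tz":0,"roll":0},{"tx":-15,"ty":-15,"tz":0,"roll":0},{"tx":-15,"ty":-15,"tz":0,"roll":0},{"tx":0,"ty":0,"tz":0,"roll":0}]' ; python3 st.py
```

```text
t: 1.35
tool_pos: [0.4293, 0.3526, 0.2494]
tool_rot: [-0.243, -3.131, 0.001]
contact_force: [-0.2, 0.2, 0.5]
opening: 0.0
grip_force: 0.0
t 1.35 H xy [-161.957  290.998] tipz 230.4099269453132 F [-0.1796  0.1737  0.5365] yerr -0.0002514583665129688 op 4.7547385263400005e-06 tilt [-0.0008 -0.0005 -1.    ]
t 1.35 H xy [-161.957  290.998] tipz 230.4099269453132 F [-0.1796  0.1737  0.5365] yerr -0.0002514583665129688 op 4.7547385263400005e-06 tilt [-0.0008 -0.0005 -1.    ]$: bad value
```

```bash
python3 -m handwheel '[{"tx":-15,"ty":-15,"tz":0,"roll":0},{"tx":-15,"ty":-15,"tz":0,"roll":0},{"tx":-15,"ty":-15,"tz":0,"roll":0},{"tx":-15,"ty":-15,"tz":0,"roll":0},{"tx":-15,"ty":-15,"tz":0,"roll":0},{"tx":-15,"ty":-15,"tz":0,"roll":0},{"tx":-15,"ty":-15,"tz":0,"roll":0},{"tx":-15,"ty":-15,"tz":0,"roll":0},{"tx":-15,"ty":-15,"tz":0,"roll":0},{"tx":-15,"ty":-15,"tz":0,"roll":0},{"tx":-15,"ty":-15,"tz":0,"roll":0},{"tx":-16,"ty":-14,"tz":0,"roll":0}]' 0 20; python3 -m handwheel '[{"tx":0,"ty":0,"tz":20,"roll":0},{"tx":0,"ty":0,"tz":20,"roll":0},{"tx":0,"ty":0,"tz":20,"roll":0},{"tx":0,"ty":0,"tz":20,"roll":0},{"tx":0,"ty":0,"tz":20,"roll":0},{"tx":0,"ty":0,"tz":10,"roll":0},{"tx":0,"ty":0,"tz":0,"roll":0},{"tx":0,"ty":0,"tz":0,"roll":0}]' ; python3 st.py
```

```text
t: 2.35
tool_pos: [0.5805, 0.1478, 0.2493]
tool_rot: [-0.243, -3.131, 0.0]
contact_force: [0.1, 0.1, 0.6]
opening: 0.0002
grip_force: 0.0
t: 3.02
tool_pos: [0.58, 0.1489, 0.1396]
tool_rot: [-0.243, -3.131, 0.0]
contact_force: [0.8, -0.1, 1.1]
opening: 0.0002
grip_force: 0.0
t 3.0167 H xy [ 18.2924 112.909 ] tipz 120.58155824062415 F [ 0.7706 -0.0655  1.1027] yerr -0.0002226021732987249 op 0.00018412874146935448 tilt [-0.0013 -0.0002 -1.    ]
```

```bash
python3 -m handwheel '[{"tx":-1,"ty":0,"tz":10,"roll":0},{"tx":-1,"ty":0,"tz":10,"roll":0},{"tx":0,"ty":0,"tz":7,"roll":0},{"tx":0,"ty":0,"tz":0,"roll":0},{"tx":0,"ty":0,"tz":0,"roll":0}]'; python3 st.py; python3 - <<'E'
from pose import *
im,d=optics.get_image("side"); x,y=200,110
c=cv2.convertScaleAbs(im[y:y+150,x:x+150,::-1],alpha=1.4)
cv2.imwrite("pics/s1.png",cv2.resize(c,None,fx=4,fy=4,interpolation=cv2.INTER_CUBIC))
o,M=tool(); print(proj("side",[o["tool_pos"]+M[:,2]*.019])[0]-[x,y])
E
```

```text
t: 3.43
tool_pos: [0.5819, 0.1485, 0.1122]
tool_rot: [-0.243, -3.131, 0.0]
contact_force: [-0.6, -0.4, 0.1]
opening: 0.0003
grip_force: 0.0
t 3.4333 H xy [ 20.1569 112.8381] tipz 93.20697193374738 F [-0.5904 -0.3791  0.0862] yerr -0.00031029539903215664 op 0.00032327126840093036 tilt [-0.0015 -0.0002 -1.    ]
[63.2038 75.8472]
```

View pics/s1.png

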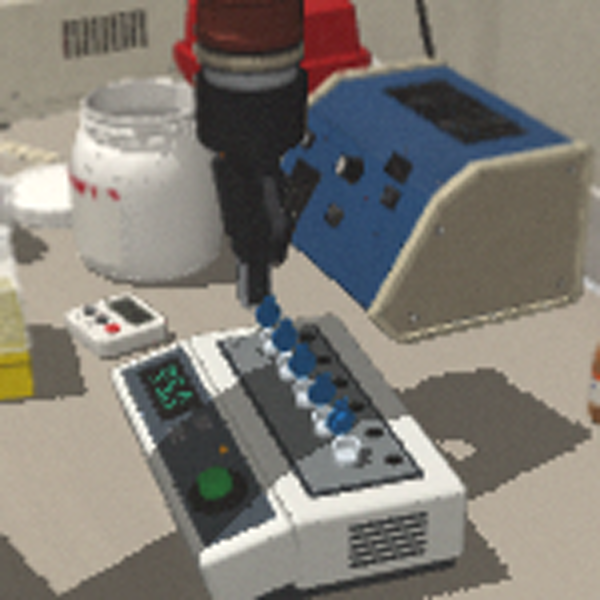

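The tip stands at about (253,303), to the left of cap 1 at (267,310) and clear of it. Next is the fold of cap 1.

```bash
python3 -m handwheel '[{"tx":-1,"ty":0,"tz":1.5,"roll":0},{"tx":0,"ty":-4,"tz":0,"roll":0},{"tx":0,"ty":-4,"tz":0,"roll":0},{"tx":0,"ty":-4,"tz":0,"roll":0},{"tx":0,"ty":-4,"tz":0,"roll":0},{"tx":0,"ty":-4,"tz":0,"roll":0}]'; python3 -m handwheel '[{"tx":0,"ty":-4,"tz":0,"roll":0},{"tx":0,"ty":-4,"tz":0,"roll":0},{"tx":0,"ty":-4,"tz":0,"roll":0},{"tx":0,"ty":-4,"tz":0,"roll":0},{"tx":0,"ty":-4,"tz":0,"roll":0},{"tx":0,"ty":-2,"tz":0,"roll":0},{"tx":0,"ty":0,"tz":0,"roll":0}]'; python3 st.py;
```

```text
t: 3.98
tool_pos: [0.5803, 0.1283, 0.1117]
tool_rot: [0.243, 3.132, 0.001]
contact_force: [-0.6, 2.5, -0.0]
opening: -0.0
grip_force: 0.5
t: 4.57
tool_pos: [0.5767, 0.1064, 0.1114]
tool_rot: [-0.244, -3.132, 0.0]
contact_force: [0.3, 0.5, 0.2]
opening: -0.0001
grip_force: 0.0
t 4.5667 H xy [21.5543 70.4143] tipz 92.43213027795812 F [0.2699 0.486  0.2073] yerr -0.0008218447335903711 op -0.00010470177034151199 tilt [-0.0002 -0.0003 -1.    ]
```

```bash
python3 -m handwheel '[{"tx":0,"ty":0,"tz":1,"roll":0},{"tx":0,"ty":0,"tz":1,"roll":0},{"tx":0,"ty":0,"tz":0,"roll":0}]'; python3 st.py;
```

```text
t: 4.82
tool_pos: [0.5767, 0.107, 0.1092]
tool_rot: [-0.242, -3.132, 0.0]
contact_force: [0.2, 0.7, 0.6]
opening: -0.0002
grip_force: 0.1
t 4.8167 H xy [21.4824 71.0349] tipz 90.24046021861864 F [0.1978 0.6617 0.5625] yerr -2.5136898339050973e-05 op -0.00022687198044063026 tilt [-0.0003 -0.0002 -1.    ]
```

```bash
for i in 1; do python3 -m handwheel '[{"tx":0,"ty":0,"tz":1,"roll":0},{"tx":0,"ty":0,"tz":0,"roll":0}]'; python3 -m handwheel '[{"tx":0,"ty":0,"tz":0.7,"roll":0},{"tx":0,"ty":0,"tz":0,"roll":0}]';python3 -m handwheel '[{"tx":0,"ty":0,"tz":0.5,"roll":0},{"tx":0,"ty":0,"tz":0,"roll":0}]'; done; python3 st.py
```

```text
t: 4.98
tool_pos: [0.5767, 0.107, 0.1083]
tool_rot: [-0.243, -3.132, 0.0]
contact_force: [-0.2, -0.3, 1.0]
opening: -0.0002
grip_force: 0.1
t: 5.15
tool_pos: [0.5769, 0.107, 0.1078]
tool_rot: [0.243, 3.132, 0.0]
contact_force: [-0.0, 0.7, 0.3]
opening: -0.0002
grip_force: 0.0
t: 5.32
tool_pos: [0.5769, 0.107, 0.1077]
tool_rot: [-0.243, -3.132, -0.0]
contact_force: [-1.5, -0.4, 2.5]
opening: -0.0007
grip_force: 1.5
t 5.3167 H xy [21.6331 71.0572] tipz 88.70448288340107 F [-1.4797 -0.4474  2.4574] yerr -0.0002512621596106879 op -0.0006576635313514222 tilt [-0.      0.0001 -1.    ]
```

```bash
python3 -m handwheel '[{"tx":0,"ty":0,"tz":0.6,"roll":0},{"tx":0,"ty":0,"tz":0,"roll":0}]'; python3 st.py; python3 - <<'E'
from pose import *
im,d=optics.get_image("side"); x,y=225,160
c=cv2.convertScaleAbs(im[y:y+80,x:x+80,::-1],alpha=1.4)
cv2.imwrite("pics/s2.png",cv2.resize(c,None,fx=6,fy=6,interpolation=cv2.INTER_CUBIC))
E
```

```text
t: 5.48
tool_pos: [0.5769, 0.107, 0.1077]
tool_rot: [-0.243, -3.132, -0.0]
contact_force: [-2.6, 0.6, 5.2]
opening: 0.0001
grip_force: 3.1
t 5.4833 H xy [21.6703 71.083 ] tipz 88.65019005714325 F [-2.6242  0.5967  5.2372] yerr -0.00021877208181342311 op 0.00014798938853291608 tilt [-0.0001  0.0001 -1.    ]
```

View pics/s2.png

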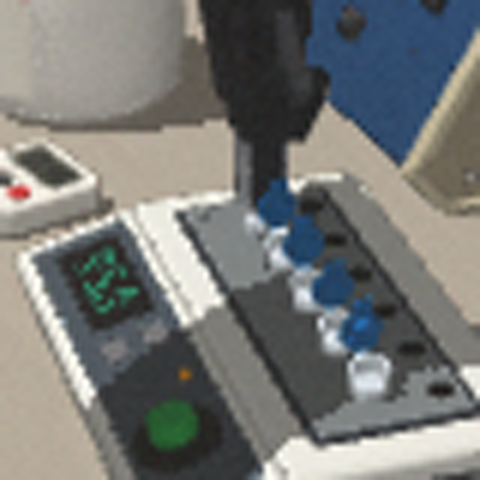

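The tip is on cap 1 at about (255,205) in the crop, and cap 1 is a solid stop at 88.65 mm. Caps 2–5 are still open, so I'll carry on to cap 2.

```bash
python3 -m handwheel '[{"tx":0,"ty":0,"tz":-3,"roll":0},{"tx":0,"ty":-4,"tz":0,"roll":0},{"tx":0,"ty":-4,"tz":0,"roll":0},{"tx":0,"ty":-4,"tz":0,"roll":0},{"tx":0,"ty":-4,"tz":0,"roll":0},{"tx":0,"ty":-4,"tz":0,"roll":0},{"tx":0,"ty":-4,"tz":0,"roll":0},{"tx":0,"ty":-4,"tz":0,"roll":0},{"tx":0,"ty":-4,"tz":0,"roll":0},{"tx":0,"ty":-4,"tz":0,"roll":0},{"tx":0,"ty":-2,"tz":0,"roll":0},{"tx":0,"ty":0,"tz":0,"roll":0}]';python3 st.py; python3 -m handwheel '[{"tx":0,"ty":0,"tz":1,"roll":0},{"tx":0,"ty":0,"tz":1,"roll":0},{"tx":0,"ty":0,"tz":0.5,"roll":0},{"tx":0,"ty":0,"tz":0,"roll":0}]';  python3 st.py
```

```text
t: 6.53
tool_pos: [0.5709, 0.0688, 0.1097]
tool_rot: [-0.244, -3.132, 0.0]
contact_force: [0.2, -0.3, -1.3]
opening: 0.0001
grip_force: 0.0
t 6.5333 H xy [21.5822 32.3992] tipz 90.65036373456383 F [ 0.1616 -0.347  -1.3375] yerr -0.0008422393213876056 op 0.00014472312829555195 tilt [-0.0001 -0.0002 -1.    ]
t: 6.87
tool_pos: [0.5711, 0.0694, 0.1077]
tool_rot: [0.242, 3.132, -0.001]
contact_force: [-1.4, -1.4, 4.4]
opening: -0.0002
grip_force: 2.0
t 6.8667 H xy [21.7323 32.9933] tipz 88.70998812891806 F [-1.4048 -1.3556  4.4323] yerr -1.0087438851336117e-05 op -0.00017713382940249877 tilt [ 0.0001 -0.0003 -1.    ]
```

```bash
python3 -m handwheel '[{"tx":0,"ty":0,"tz":-2.8,"roll":0},{"tx":0,"ty":-4,"tz":0,"roll":0},{"tx":0,"ty":-4,"tz":0,"roll":0},{"tx":0,"ty":-4,"tz":0,"roll":0},{"tx":0,"ty":-4,"tz":0,"roll":0},{"tx":0,"ty":-4,"tz":0,"roll":0},{"tx":0,"ty":-4,"tz":0,"roll":0},{"tx":0,"ty":-4,"tz":0,"roll":0},{"tx":0,"ty":-4,"tz":0,"roll":0},{"tx":0,"ty":-4,"tz":0,"roll":0},{"tx":0,"ty":-2,"tz":0,"roll":0},{"tx":0,"ty":0,"tz":0,"roll":0}]';python3 st.py; python3 -m handwheel '[{"tx":0,"ty":0,"tz":1,"roll":0},{"tx":0,"ty":0,"tz":1,"roll":0},{"tx":0,"ty":0,"tz":0.9,"roll":0},{"tx":0,"ty":0,"tz":0,"roll":0}]';  python3 st.py
```

```text
t: 7.87
tool_pos: [0.565, 0.0313, 0.11]
tool_rot: [-0.244, -3.132, 0.0]
contact_force: [1.1, -0.1, 0.5]
opening: 0.0001
grip_force: 0.0
t 7.8667 H xy [21.5691 -5.6041] tipz 90.95690276858623 F [ 1.1139 -0.0753  0.5366] yerr -0.0009524298705063661 op 6.870727156319389e-05 tilt [-0.0002 -0.0002 -1.    ]
t: 8.2
tool_pos: [0.5653, 0.0318, 0.1077]
tool_rot: [-0.242, -3.132, 0.001]
contact_force: [-1.6, -0.6, 4.5]
opening: 0.0002
grip_force: 2.0
t 8.2 H xy [21.7022 -4.9938] tipz 88.69969926060696 F [-1.6069 -0.5898  4.5115] yerr 4.0448629821110416e-05 op 0.00019823629871467563 tilt [-0.0001 -0.0003 -1.    ]
```

```bash
python3 -m handwheel '[{"tx":0,"ty":0,"tz":-2.8,"roll":0},{"tx":0,"ty":-4,"tz":0,"roll":0},{"tx":0,"ty":-4,"tz":0,"roll":0},{"tx":0,"ty":-4,"tz":0,"roll":0},{"tx":0,"ty":-4,"tz":0,"roll":0},{"tx":0,"ty":-4,"tz":0,"roll":0},{"tx":0,"ty":-4,"tz":0,"roll":0},{"tx":0,"ty":-4,"tz":0,"roll":0},{"tx":0,"ty":-4,"tz":0,"roll":0},{"tx":0,"ty":-4,"tz":0,"roll":0},{"tx":0,"ty":-2,"tz":0,"roll":0},{"tx":0,"ty":0,"tz":0,"roll":0}]';python3 st.py; python3 -m handwheel '[{"tx":0,"ty":0,"tz":1,"roll":0},{"tx":0,"ty":0,"tz":1,"roll":0},{"tx":0,"ty":0,"tz":0.8,"roll":0},{"tx":0,"ty":0,"tz":0,"roll":0}]';  python3 st.py
```

```text
t: 9.2
tool_pos: [0.5592, -0.0063, 0.1098]
tool_rot: [-0.244, -3.132, 0.0]
contact_force: [1.0, -0.6, -0.2]
opening: 0.0001
grip_force: 0.0
t 9.2 H xy [ 21.5388 -43.6192] tipz 90.83492602807529 F [ 0.9927 -0.6234 -0.1557] yerr -0.0009252427945320996 op 7.583482841085519e-05 tilt [-0.0002 -0.0002 -1.    ]
t: 9.53
tool_pos: [0.5594, -0.0057, 0.1077]
tool_rot: [-0.242, -3.132, 0.001]
contact_force: [-1.7, -1.1, 3.5]
opening: 0.0001
grip_force: 2.1
t 9.5333 H xy [ 21.6594 -42.9997] tipz 88.65790456799226 F [-1.6854 -1.1185  3.4613] yerr 7.355755850357859e-05 op 6.249080176939097e-05 tilt [-0.0002 -0.0003 -1.    ]
```

```bash
python3 -m handwheel '[{"tx":0,"ty":0,"tz":-2.8,"roll":0},{"tx":0,"ty":-4,"tz":0,"roll":0},{"tx":0,"ty":-4,"tz":0,"roll":0},{"tx":0,"ty":-4,"tz":0,"roll":0},{"tx":0,"ty":-4,"tz":0,"roll":0},{"tx":0,"ty":-4,"tz":0,"roll":0},{"tx":0,"ty":-4,"tz":0,"roll":0},{"tx":0,"ty":-4,"tz":0,"roll":0},{"tx":0,"ty":-4,"tz":0,"roll":0},{"tx":0,"ty":-4,"tz":0,"roll":0},{"tx":0,"ty":-2,"tz":0,"roll":0},{"tx":0,"ty":0,"tz":0,"roll":0}]';python3 st.py; python3 -m handwheel '[{"tx":0,"ty":0,"tz":1,"roll":0},{"tx":0,"ty":0,"tz":1,"roll":0},{"tx":0,"ty":0,"tz":1,"roll":0},{"tx":0,"ty":0,"tz":0,"roll":0}]';  python3 st.py
```

```text
t: 10.53
tool_pos: [0.5533, -0.0438, 0.1098]
tool_rot: [-0.244, -3.132, 0.0]
contact_force: [1.2, -0.5, 0.3]
opening: 0.0
grip_force: 0.0
t 10.5333 H xy [ 21.5314 -81.5971] tipz 90.84848731917937 F [ 1.2141 -0.4731  0.2535] yerr -0.0008977524014417426 op 2.9588981360756233e-06 tilt [-0.0001 -0.0002 -1.    ]
t: 10.87
tool_pos: [0.5535, -0.0433, 0.1077]
tool_rot: [-0.242, -3.132, 0.001]
contact_force: [-2.0, 0.2, 5.9]
opening: -0.0001
grip_force: 2.4
t 10.8667 H xy [ 21.6851 -81.01  ] tipz 88.6653260782647 F [-2.0191  0.2217  5.9181] yerr 9.281677309713743e-05 op -7.159147602575443e-05 tilt [-0.0002 -0.0004 -1.    ]
```

All five presses ended at a hard stop near 88.7 mm. I'll lift straight up and check the caps before pressing the button.

```bash
python3 -m handwheel '[{"tx":0,"ty":0,"tz":-4,"roll":0},{"tx":0,"ty":0,"tz":-12,"roll":0},{"tx":0,"ty":0,"tz":-12,"roll":0},{"tx":0,"ty":0,"tz":-12,"roll":0},{"tx":15,"ty":2,"tz":0,"roll":0},{"tx":15,"ty":2,"tz":0,"roll":0},{"tx":15,"ty":2,"tz":0,"roll":0},{"tx":15,"ty":2,"tz":0,"roll":0},{"tx":15,"ty":2,"tz":0,"roll":0},{"tx":17,"ty":1,"tz":0,"roll":0},{"tx":0,"ty":0,"tz":0,"roll":0}]'; python3 st.py; python3 - <<'E'
from pose import *
a=[]
for n,(x,y) in dict(side=(215,175),top=(210,150)).items():
    im,d=optics.get_image(n); np.savez(n+"1.npz",im=im,d=d)
    c=cv2.convertScaleAbs(im[y:y+95,x:x+110,::-1],alpha=1.6)
    a.append(cv2.resize(c,(385,332),interpolation=cv2.INTER_CUBIC))
cv2.imwrite("pics/c1.png",np.hstack(a))
E
```

```text
t: 11.78
tool_pos: [0.4627, -0.0176, 0.1478]
tool_rot: [0.242, 3.132, 0.0]
contact_force: [-0.1, 0.1, -0.2]
opening: 0.0001
grip_force: 0.0
t 11.7833 H xy [-71.9997 -69.6549] tipz 128.76005181009933 F [-0.1297  0.1195 -0.1607] yerr 0.00024068441923486006 op 7.406077637967944e-05 tilt [ 0.0004 -0.     -1.    ]
```

View pics/c1.png

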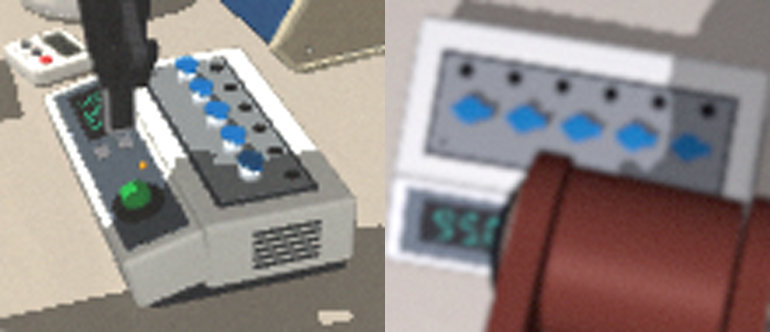

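All five caps lie flat and shut: (187,65) to (250,165) in the side crop, and blue diamonds in the top crop. The heater and button are where they were, so I'll press the button now.

```bash
python3 -m handwheel '[{"tx":-1,"ty":0,"tz":10,"roll":0},{"tx":0,"ty":0,"tz":10,"roll":0},{"tx":0,"ty":0,"tz":10,"roll":0},{"tx":0,"ty":0,"tz":10,"roll":0},{"tx":0,"ty":0,"tz":6,"roll":0},{"tx":0,"ty":0,"tz":0,"roll":0},{"tx":0,"ty":0,"tz":0,"roll":0}]'; python3 st.py; for i in 1; do python3 -m handwheel '[{"tx":0,"ty":0,"tz":2,"roll":0},{"tx":0,"ty":0,"tz":2,"roll":0},{"tx":0,"ty":0,"tz":0,"roll":0}]'; python3 -m handwheel '[{"tx":0,"ty":0,"tz":1.5,"roll":0},{"tx":0,"ty":0,"tz":0,"roll":0}]'; python3 -m handwheel '[{"tx":0,"ty":0,"tz":1.5,"roll":0},{"tx":0,"ty":0,"tz":0,"roll":0}]'; done; python3 st.py
```

```text
t: 12.47
tool_pos: [0.4647, -0.0183, 0.1]
tool_rot: [-0.243, -3.13, -0.0]
contact_force: [-0.1, 0.6, -0.3]
opening: 0.0001
grip_force: 0.0
t 12.4667 H xy [-69.9007 -70.0054] tipz 80.96113214536427 F [-0.1371  0.6416 -0.3105] yerr -0.00034677573739938516 op 5.0476406068080456e-05 tilt [-0.0019  0.0004 -1.    ]
t: 12.72
tool_pos: [0.4653, -0.0184, 0.097]
tool_rot: [0.243, 3.132, -0.0]
contact_force: [0.7, -0.5, 0.3]
opening: -0.0001
grip_force: 0.0
t: 12.88
tool_pos: [0.4656, -0.0184, 0.0958]
tool_rot: [0.243, 3.131, -0.0]
contact_force: [0.4, 0.9, 1.3]
opening: 0.0
grip_force: 0.8
t: 13.05
tool_pos: [0.4658, -0.0185, 0.0944]
tool_rot: [0.243, 3.131, -0.0]
contact_force: [-0.2, -0.1, 2.6]
opening: -0.0
grip_force: 1.1
t 13.05 H xy [-68.806  -70.0249] tipz 75.43538341584873 F [-0.1506 -0.1159  2.6165] yerr -0.0003191038774499333 op -2.828979330717038e-05 tilt [ 0.0017 -0.0003 -1.    ]
```

```bash
for i in 1; do python3 -m handwheel '[{"tx":0,"ty":0,"tz":1.5,"roll":0},{"tx":0,"ty":0,"tz":0,"roll":0}]'; python3 -m handwheel '[{"tx":0,"ty":0,"tz":1.5,"roll":0},{"tx":0,"ty":0,"tz":0,"roll":0}]';python3 -m handwheel '[{"tx":0,"ty":0,"tz":1,"roll":0},{"tx":0,"ty":0,"tz":0,"roll":0}]'; done; python3 st.py
```

```text
t: 13.22
tool_pos: [0.4659, -0.0185, 0.0929]
tool_rot: [0.243, 3.13, -0.0]
contact_force: [1.1, 1.0, 3.5]
opening: -0.0001
grip_force: 1.6
t: 13.38
tool_pos: [0.4658, -0.0185, 0.0914]
tool_rot: [0.243, 3.131, -0.0]
contact_force: [0.9, 0.6, 4.6]
opening: -0.0004
grip_force: 2.0
t: 13.55
tool_pos: [0.4657, -0.0185, 0.0903]
tool_rot: [0.243, 3.131, -0.0]
contact_force: [2.2, -1.1, 5.5]
opening: -0.0001
grip_force: 2.3
t 13.55 H xy [-68.9132 -70.0245] tipz 71.32967734982864 F [ 2.2283 -1.065   5.508 ] yerr -0.0002949786350163741 op -0.00014581237202573419 tilt [ 0.0013 -0.0002 -1.    ]
```

```bash
for i in 1; do python3 -m handwheel '[{"tx":0,"ty":0,"tz":1,"roll":0},{"tx":0,"ty":0,"tz":0,"roll":0}]'; python3 -m handwheel '[{"tx":0,"ty":0,"tz":1,"roll":0},{"tx":0,"ty":0,"tz":0,"roll":0},{"tx":0,"ty":0,"tz":0,"roll":0}]'; done; python3 st.py
```

```text
t: 13.72
tool_pos: [0.4659, -0.0185, 0.0898]
tool_rot: [0.243, 3.131, -0.0]
contact_force: [1.0, 0.3, 7.5]
opening: -0.0
grip_force: 3.2
t: 13.97
tool_pos: [0.466, -0.0185, 0.0896]
tool_rot: [0.243, 3.131, -0.0]
contact_force: [-1.6, -0.6, 11.7]
opening: 0.0
grip_force: 6.0
t 13.9667 H xy [-68.5942 -70.047 ] tipz 70.60283416551083 F [-1.6288 -0.6114 11.6942] yerr -0.00021109637224236977 op 3.770421225492724e-05 tilt [ 0.0012 -0.0004 -1.    ]
```

It reached a hard stop after about 6.5 mm with the force at 11.7 N, so the button is fully in. Next I release it and draw back.

```bash
python3 -m handwheel '[{"tx":0,"ty":0,"tz":-4,"roll":0},{"tx":0,"ty":0,"tz":-6,"roll":0},{"tx":0,"ty":0,"tz":-12,"roll":0},{"tx":0,"ty":0,"tz":-20,"roll":0},{"tx":0,"ty":0,"tz":-20,"roll":0},{"tx":0,"ty":0,"tz":-20,"roll":0},{"tx":0,"ty":0,"tz":-20,"roll":0},{"tx":0,"ty":0,"tz":-20,"roll":0},{"tx":0,"ty":0,"tz":-20,"roll":0},{"tx":0,"ty":0,"tz":-20,"roll":0},{"tx":0,"ty":0,"tz":0,"roll":0}]'; python3 -m handwheel '[{"tx":0,"ty":15,"tz":0,"roll":0},{"tx":0,"ty":15,"tz":0,"roll":0},{"tx":0,"ty":15,"tz":0,"roll":0},{"tx":0,"ty":15,"tz":0,"roll":0},{"tx":0,"ty":15,"tz":0,"roll":0},{"tx":0,"ty":15,"tz":0,"roll":0},{"tx":0,"ty":15,"tz":0,"roll":0},{"tx":0,"ty":15,"tz":0,"roll":0},{"tx":0,"ty":15,"tz":0,"roll":0},{"tx":0,"ty":15,"tz":0,"roll":0},{"tx":0,"ty":15,"tz":0,"roll":0},{"tx":0,"ty":15,"tz":0,"roll":0}]'; python3 st.py; python3 - <<'E'
from pose import *
a=[]
for n,(x,y) in dict(side=(215,175),top=(210,150)).items():
    im,d=optics.get_image(n)
    c=cv2.convertScaleAbs(im[y:y+95,x:x+110,::-1],alpha=1.6)
    a.append(cv2.resize(c,(385,332),interpolation=cv2.INTER_CUBIC))
    hsv=cv2.cvtColor(im,cv2.COLOR_RGB2HSV); m=cv2.inRange(hsv,(45,90,40),(85,255,255))
    m[:220]=0;m[238:]=0;m[:,:245]=0;m[:,300:]=0
    print(n,np.argwhere(m).mean(0)[::-1])
cv2.imwrite("pics/c2.png",np.hstack(a))
E
```

```text
t: 14.88
tool_pos: [0.4665, -0.0186, 0.2544]
tool_rot: [0.242, 3.126, -0.001]
contact_force: [0.7, -1.6, 0.6]
opening: 0.0003
grip_force: 0.0
t: 15.88
tool_pos: [0.4919, 0.1601, 0.2482]
tool_rot: [-0.243, -3.129, 0.001]
contact_force: [0.2, 0.1, 0.1]
opening: 0.0001
grip_force: 0.0
t 15.8833 H xy [-70.5043 110.4244] tipz 229.18530408655883 F [0.2341 0.1274 0.1016] yerr -0.00023185625049926273 op 8.215895971439539e-05 tilt [-0.0033 -0.0006 -1.    ]
side [253.1429 230.3571]
top [287.7568 226.5   ]
```

View pics/c2.png

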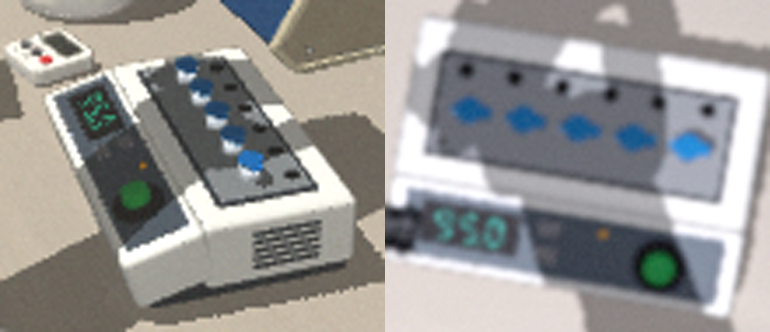

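All the caps are shut, the button is back out at its original pixels ((253.1,230.4) side, (287.8,226.5) top), the heater hasn't moved and the arm is clear.

```bash
python3 -c "
from station import ctrl
print(ctrl.finish_job())"
```

```text
the job is handed in; nothing more can be done
None
```

I folded and pressed all five caps shut in one left-to-right pass, then pressed the start button fully in and released it; the heater did not move, the arm is clear, and the job was handed in at about 16 s.

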